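# Return the soldering supplies to the bench caddy

### The arm

A 7-joint arm with a two-finger parallel gripper is mounted at the origin on a cart in front of the work surface, level with it; the furniture and walls round the work are solid. World frame = base frame: x ahead of the robot, y to its left, z up, the work surface at z = 0. Lengths are in m, angles in degrees, forces in N, time in s.
With the tool pointing down it reaches from about 0.425 to 0.875 m from the base axis. Payload 4.7 kg.
Tool frame: the origin (TCP) lies midway between the tips of the shut fingers; the grasp point (between the pads) lies 19 mm behind it; z points along the fingers, y is the line along which they close (so a half turn about z gives the same grasp; the last joint's range is limited). The gripper opens to 87 mm and grips with 3 to 60 N. Pads are 19 mm wide; open, the fingers measure 117 mm over their backs; the gripper's body (75 mm by 190 mm) begins 51 mm behind the grasp point.
Start: joints at [0.808, 18.392, -4.016, 83.108, 1.295, 78.541, -3.26], TCP at [0.65, -0, 0.223] pointing down, gripper open.
Joint ranges: [-163.93, 163.93], [-17.29, 119.83], [-79.2, 71.16], [3.27, 140.29], [-89.18, 269.18], [5.43, 117.66], [-154.24, 154.24]. Speed limits (degrees/s): [147.25, 147.25, 180, 180, 180, 180, 180].

### API

Orientations are given as [roll, pitch, yaw] about the fixed x, y, z axes, in that order (R = Rz(yaw) Ry(pitch) Rx(roll)).
In Python, from cell import env, viewer, boxes_of, masks_of gives the robot as it stands. The module is installed in compiled form; this text tells all that it offers.
- The arm moves only by the tool apply_moves, never from a script. Its argument "moves" is a list of rows, each a list of 7 numbers: the shift along the tool's x, y, z scaled (see below), then the turn, a rotation vector about the tool's x, y, z scaled (see below), then the opening, from 0 (shut) to 1 (fully open). A call has 1 to 20 rows; each row is the pose to reach, as a shift and turn from the pose commanded when the call began, along the tool's axes at that moment; what a row does not reach only later rows make up. The controller multiplies each number of a shift by 0.2 m and each number of a turn by 1.5 rad. A row lasts 1/10 s, in which the tool goes at most 50 mm and 8.59 degrees, less where a joint would pass 70% of its speed; a pose out of reach is approached as far as the arm can. A call with a number of a shift or a turn outside -1 to 1 is refused whole. A call with a gripper value outside its range is refused whole. The fingers move at their own pace and stop on an object; "grip_force" is the grip in N (left out, the last holds). Time passes only in rows, so rows that repeat a pose let the fingers close. It gives the time, the measured TCP pose, the force, the opening and the grip force at its end, in the units of the state.
- env.get_obs(): the state, without advancing time (a new reading comes with each control period).
- viewer.read_camera(name): name is "scene" or "side" or "wrist"; returns the picture (420x560x3 uint8, red, green, blue); there is no depth.
- viewer.get_calibration(name): a dict with "fov_y" (degrees; the focal length in pixels is half the picture's height over the tangent of half this angle, whatever the lens; pixels are square), "cx", "cy" (the principal point, pixels), "position" and "orientation" of the camera in the world. Camera axes: x right, y up, looking along -z (the intrinsics and any distortion apply to the point x, -y, -z); pixel columns grow to the right and rows downward; lengths in m; the calibration is good to about 2 mm. The wrist camera is an equidistant fisheye: a pixel r from the principal point sees the ray r / f radians off the axis. A picture is of the moment at which its call begins: read the wrist's pose just before it. get_calibration takes no time and is no camera call; for the wrist camera it gives the pose at the moment of the call.
- env.sign_off(): hands the job in; it is judged then, once.
Trained networks look in the newest picture that a camera, given by its name, has taken for a name from the list of things; names that differ only in an ending like _2 or _b are one class to them, and where a whole thing is asked for, a point or a joint stands for the part that bears it (a point fixed in the world has none). Each returns a list of dicts, best first, with "conf" (0 to 1); they miss things now and then, are a little off and sometimes report something else, mostly with a low value. They report only what shows in the picture. A call takes as long as a camera call. They do not tell look-alikes from the thing itself.
- boxes_of(camera, target): "location" ([column, row] in pixels, amid what is visible of it).
- masks_of(camera, target): "pixels" (420x560 bool, what is visible of it) and "location" ([column, row] in pixels, amid what is visible of it).
The state is a dict: "time_s": time; "qpos": joint angles; "joint_velocities": joint speeds; "effort": joint torques, N m; "tool_pos": TCP position; "tool_rot": TCP orientation; "force": force on the tool from outside, world axes, zero at the start; "wrist_torque": the same for the moment, N m; "grip_width": finger opening in m; "grasp_force": force on a finger pad.
Only numpy, scipy, OpenCV 4.12 (cv2) and the standard library are available. Lean on these libraries where they do the work, as an engineer would, in place of code of your own. Each camera call takes 0.05 s, during which the arm holds its last target. There are 200 camera calls.

### The job

Put the four soldering supplies back in the caddy: the dropper bottle standing in the flared collar, the small tin lying between the two curved ridges of the saucer, and both tape rolls lying flat on the spindle, the wide low roll at the bottom and the smaller, taller roll on top of it. Keep the bottle upright the whole time, and leave the jar, the transformer and the heat sink where they stand.

Things in the scene. Friction and masses are not known exactly. Their poses are not given: they have to be found in the camera images.
- bottle_center (a point): White dropper bottle with a red cap and thin nozzle, standing upright on the mat; loose, about 60 g. Round body 30 mm in diameter and 62 mm tall, cap and nozzle reach 99 mm. This point is on its axis 49.5 mm above its underside; grasp it round the body at about this height. z is its own upward axis.
- tin_center (a point): Small flat round white tin with a lid, 39.5 mm in diameter, 15 mm high, lying flat; loose, about 40 g. This point is its centre, 7.5 mm above its underside.
- wide_roll_center (a point): The wide low tape roll (amber tape), lying flat: 68 mm outside diameter, 19 mm high, hole 44 mm clear; loose, about 50 g. This point is the centre of the roll (in the hole), 9.5 mm above its underside. Can be grasped across its whole outside.
- narrow_roll_center (a point): The smaller, taller tape roll (blue tape), lying flat: 60 mm outside diameter, 25 mm high, hole 39 mm clear; loose, about 50 g. This point is the centre of the roll (in the hole), 12.5 mm above its underside. Can be grasped across its whole outside.
- collar_seat (a point): Seat for the bottle: round grey flared sleeve on a 73 mm square plate, one of three plates in a row, 76 mm apart, on a dark steel foot (the fixed caddy, 84 x 238 mm). Point: centre of the seat's floor, 12 mm above the mat, where the bottle's underside rests. Sleeve 18 mm high, clear inside 38 mm at the floor, 52 mm at the mouth. x: across the row, away from the robot; y: along the row; z up.
- saucer_seat (a point): Seat for the tin: 73 mm square grey plate of the caddy with two low curved ridges, to its left and right (+y and -y), 46 mm clear between them, 6 mm high; gaps 32 mm wide at front and back (-x and +x) leave room for fingers. Point: centre of the seat's floor, 12 mm above the mat. x: across the row, away from the robot; y: along the row; z up.
- spindle_seat (a point): Seat for both tape rolls: 73 mm square grey plate of the caddy with an upright metal post, 16 mm in diameter, rounded at the top, 40.5 mm tall; rolls are lowered over it. Point: on the post's axis at the plate's top, 12 mm above the mat, where the lower roll rests. x: across the row, away from the robot; y: along the row; z up.
- jar_center (a point): Bystander: white screw-top jar with a blue lid, 51 mm in diameter, 56 mm tall, loose. This point is its centre, 28 mm above the mat. To be left where it stands.
- transformer_center (a point): Bystander: small grey iron-core transformer, 46 x 42 x 34 mm, loose. This point is its centre, 17 mm above the mat. To be left where it stands.
- heatsink_center (a point): Bystander: black finned heat sink, 38 x 45 x 22 mm, loose. This point is its centre, 11 mm above the mat. To be left where it stands.
There are look-alikes about, which are no part of the job. What is shaped like the part that bears bottle_center but turquoise is not meant.

How it is judged (in metres and radians):
At the end, for the whole second after the job is handed in: Bottle in the collar and tin in the saucer, each within 9 mm of the centre; wide roll on the spindle plate (within 18 mm of the post), narrow roll on it (within 15 mm); heights within 4 mm of fully seated, tilt under 7 degrees, at rest (horizontal distance between bottle_center and collar_seat below 0.009 m and z of bottle_center in the frame of collar_seat between 0.0455 and 0.0535 m and angle between each of bottle_center, tin_center, wide_roll_center, narrow_roll_center's own z axis and vertical below 0.12 rad and horizontal distance between tin_center and saucer_seat below 0.009 m and z of tin_center in the frame of saucer_seat between 0.0035 and 0.0115 m and horizontal distance between wide_roll_center and spindle_seat below 0.018 m and z of wide_roll_center in the frame of spindle_seat between 0.0055 and 0.0135 m and horizontal distance between narrow_roll_center and spindle_seat below 0.015 m and z of narrow_roll_center in the frame of spindle_seat between 0.0275 and 0.0355 m and linear speed of each of bottle, tin, wide_roll, narrow_roll below 0.02 m/s); the robot touches nothing.
It fails at once if the bottle is tipped more than 35 degrees (angle between bottle_center's own z axis and vertical above 0.61 rad).
It fails at once if the jar is shifted by more than 30 mm (distance of jar_center from where it was at the start of the episode above 0.03 m).
It fails at once if the transformer is shifted by more than 30 mm (distance of transformer_center from where it was at the start of the episode above 0.03 m).
It fails at once if the heat sink is shifted by more than 30 mm (distance of heatsink_center from where it was at the start of the episode above 0.03 m).
It also fails if it takes over 88 s, if anything falls off the work surface, if the arm or the gripper's body presses on something with over 40 N, if the wrist force passes 120 N, or if a joint passes its speed limit or range.

## Working session

There is one attempt and no reset: what is moved stays moved. The work goes in short steps, Python scripts to look and compute and a tool call to move; the robot and the scene stay as the last step left them, time stands still between calls to the robot, and variables do not carry over. Pictures are saved under pics/ and viewed, at most 14 in all, crops included, and the job is handed in when it is done.

Besides the shell and the picture viewer there is one more tool, called after "Request:" as name(argument=value, ...), one argument or row to a line, values as JSON. apply_moves: Moves the arm, as the interface text tells. Shifts and turns lie within -1 to 1; 1 stands for 0.2 m of shift or 1.5 rad of turn. Its arguments: {"type":"object","properties":{"moves":{"type":"array","items":{"type":"array","items":{"type":"number","minimum":-1,"maximum":1}}},"grip_force":{"type":"number"}},"required":["moves"]}

```bash
mkdir -p pics; cat > h.py <<'E'
import numpy as np, cv2
from cell import env, viewer, boxes_of, masks_of
from scipy.spatial.transform import Rotation as R
def ray(cam,px,cal=None):
    c=cal or viewer.get_calibration(cam)
    f=210/np.tan(np.radians(c['fov_y'])/2)
    u=(px[0]-c['cx'])/f; v=(px[1]-c['cy'])/f
    if cam=='wrist':
        r=np.hypot(u,v); s=np.sin(r)/r if r>1e-9 else 1
        d=np.array([u*s,-v*s,-np.cos(r)])
    else: d=np.array([u,-v,-1.])
    o=c['orientation']
    M=np.array(o) if np.shape(o)==(3,3) else R.from_euler('xyz',o,degrees=True).as_matrix()
    return np.array(c['position']),M@d
def at(cam,px,z,cal=None):
    p,d=ray(cam,px,cal); return p+d*(z-p[2])/d[2]
E
python3 - <<'E'
from h import *
print(env.get_obs())
for c in ['scene','side','wrist']:
    print(viewer.get_calibration(c)); im=viewer.read_camera(c)
    cv2.imwrite(f'pics/{c}0.png',im[:,:,::-1])
    for n,z in [('bottle_center',.04),('tin_center',.0075),('wide_roll_center',.0095),('narrow_roll_center',.0125),('collar_seat',.02),('saucer_seat',.012),('spindle_seat',.03),('jar_center',.028),('transformer_center',.017),('heatsink_center',.011)]:
        for b in boxes_of(c,n): 
            if b['conf']>.2: print(c,n,round(b['conf'],2),np.round(b['location']),at(c,b['location'],z).round(3))
E
```

```text
{'time_s': 0.0, 'qpos': array([ 0.80810292, 18.44072674, -4.01589648, 83.17353727,  1.29584394,
       78.54167073, -3.26108755]), 'joint_velocities': array([0.0958982 , 0.00378928, 0.00916994, 0.05354003, 0.03932504,
       0.0242158 , 0.02082854]), 'effort': array([-2.58547143e-04, -4.91284704e+01, -4.03903294e-01, -3.12526345e+01,
       -6.40594075e-02,  4.37659642e-02,  1.61017233e-04]), 'tool_pos': array([ 6.49450347e-01, -5.51111849e-05,  2.21454640e-01]), 'tool_rot': array([-1.79889357e+02,  6.43067725e-03,  9.00010501e+01]), 'force': array([-0.38474062,  0.48046498, -0.12036813]), 'wrist_torque': array([-0.01042986,  0.00746075, -0.00016833]), 'grasp_force': 0.0, 'grip_width': 0.08721208061768927}
{'fov_y': 46.5415528574375, 'cx': 271.1862824177807, 'cy': 210.6140666894363, 'position': array([-0.05302448,  0.87664569,  0.40881976]), 'orientation': array([  66.78827136,    1.04647648, -140.03610063])}
scene bottle_center 0.93 [338. 210.] [0.405 0.144 0.04 ]
scene bottle_center 0.65 [297. 207.] [0.477 0.177 0.04 ]
scene tin_center 0.6 [297. 236.] [0.44  0.225 0.008]
scene wide
[... 1417 characters left out ...]
283. 205.] [0.487 0.325 0.028]
side transformer_center 0.76 [228. 267.] [0.338 0.165 0.017]
side heatsink_center 0.79 [209. 247.] [0.307 0.243 0.011]
{'fov_y': 65.70646984690485, 'cx': 281.27122047554724, 'cy': 210.22591176985875, 'position': array([0.65075236, 0.07639586, 0.38516626]), 'orientation': array([-1.60624741e+01,  9.40128686e-05,  4.14873098e-03])}
wrist bottle_center 0.74 [94. 96.] [0.431 0.116 0.04 ]
wrist bottle_center 0.58 [152.  58.] [0.509 0.151 0.04 ]
wrist tin_center 0.87 [118.   8.] [0.444 0.234 0.008]
wrist saucer_seat 0.75 [235.  29.] [0.598 0.184 0.012]
wrist transformer_center 0.69 [50. 71.] [0.343 0.164 0.017]
wrist heatsink_center 0.73 [44. 16.] [0.32  0.251 0.011]
```

View pics/scene0.png

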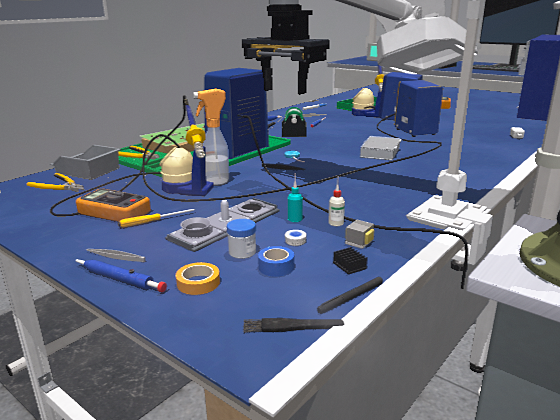

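View pics/side0.png

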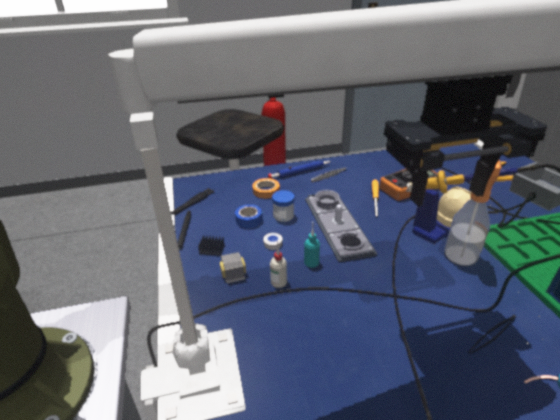

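```bash
python3 - <<'E'
from h import *
def tri(a,b):
    p,d=ray('scene',a);q,e=ray('side',b);d/=np.linalg.norm(d);e/=np.linalg.norm(e)
    s=np.linalg.lstsq(np.c_[d,-e],q-p,rcond=None)[0];x=p+s[0]*d;y=q+s[1]*e
    return ((x+y)/2).round(3),np.linalg.norm(x-y).round(4)
for n,a,b in [('bot',(338,210),(277,271)),('turq',(297,207),(312,251)),('tin',(296,237),(274,241)),('wide',(197,278),(264,187)),('nar',(277,260),(248,216)),('collar',(194,230),(326,200)),('post',(225,220),(338,216)),('posttop',(225,202),(338,207)),('sauc',(251,209),(351,241)),('jar',(244,237),(284,205)),('trans',(360,232),(230,267)),('heat',(352,259),(211,246)),('lampcol',(453,190),(190,340)),('lampbase',(450,210),(195,375)),('bottop',(337,186),(278,256))]:
    print(n,tri(a,b))
print(at('scene',(450,212),0),at('side',(195,370),0))
E
```

```text
bot (array([0.421, 0.117, 0.028]), np.float64(0.0017))
turq (array([0.499, 0.152, 0.028]), np.float64(0.0061))
tin (array([0.441, 0.229, 0.007]), np.float64(0.0033))
wide (array([0.469, 0.447, 0.01 ]), np.float64(0.0014))
nar (array([0.405, 0.327, 0.012]), np.float64(0.0005))
collar (array([0.597, 0.338, 0.015]), np.float64(0.0012))
post (array([0.595, 0.263, 0.014]), np.float64(0.0103))
posttop (array([0.594, 0.257, 0.048]), np.float64(0.0005))
sauc (array([0.595, 0.183, 0.008]), np.float64(0.004))
jar (array([0.487, 0.321, 0.029]), np.float64(0.0048))
trans (array([0.342, 0.162, 0.019]), np.float64(0.0032))
heat (array([0.311, 0.244, 0.01 ]), np.float64(0.0018))
lampcol (array([ 0.256, -0.028,  0.065]), np.float64(0.0091))
lampbase (array([ 0.259, -0.048,  0.014]), np.float64(0.0003))
bottop (array([0.426, 0.11 , 0.073]), np.float64(0.0069))
[ 0.26575656 -0.0700645   0.        ] [ 0.25854295 -0.02985768  0.        ]
```

```bash
python3 - <<'E'
from h import *
for px in [(190,340),(150,130),(135,60),(300,60),(540,35)]:
    p,d=ray('side',px); x=p+d*(-.035-p[1])/d[1]; print('side',px,x.round(3))
# scene rays at same x
for px in [(455,190),(465,100),(474,3),(440,12),(310,5),(430,40),(390,40)]:
    p,d=ray('scene',px); print('scene',px,(p+d*(-.035-p[1])/d[1]).round(3),(p+d*(-.2-p[1])/d[1]).round(3))
E
```

```text
side (190, 340) [ 0.262 -0.035  0.076]
side (150, 130) [ 0.268 -0.035  0.386]
side (135, 60) [ 0.268 -0.035  0.451]
side (300, 60) [ 0.418 -0.035  0.439]
side (540, 35) [ 0.687 -0.035  0.444]
scene (455, 190) [ 0.25  -0.035  0.063] [ 0.305 -0.2    0.   ]
scene (465, 100) [ 0.255 -0.035  0.237] [ 0.31  -0.2    0.206]
scene (474, 3) [ 0.262 -0.035  0.4  ] [ 0.319 -0.2    0.398]
scene (440, 12) [ 0.319 -0.035  0.386] [ 0.387 -0.2    0.382]
scene (310, 5) [ 0.604 -0.035  0.4  ] [ 0.723 -0.2    0.398]
scene (430, 40) [ 0.333 -0.035  0.338] [ 0.402 -0.2    0.325]
scene (390, 40) [ 0.413 -0.035  0.336] [ 0.497 -0.2    0.322]
```

View pics/wrist0.png

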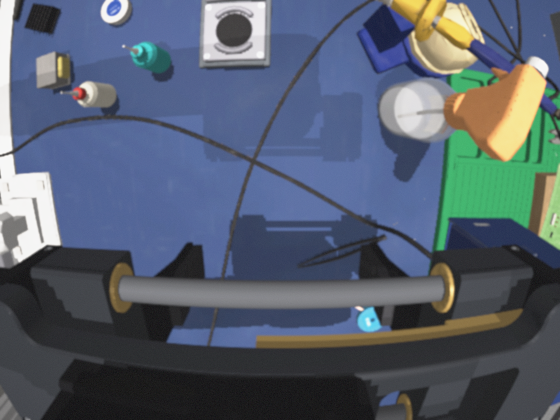

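Request:
apply_moves(
  moves=[
    [1,-0.65,-0.3,0,0,0,1],
    [1,-0.65,-0.3,0,0,0,1],
    [1,-0.65,-0.3,0,0,0,1],
    [1,-0.65,-0.3,0,0,0,1],
    [1,-0.65,-0.3,0,0,0,1],
    [1,-0.65,-0.3,0,0,0,1],
    [1,-0.65,-0.3,0,0,0,1],
  ],
)

```text
time_s: 2.35
tool_pos: [0.5197, 0.2011, 0.2833]
tool_rot: [179.9, 0.0, 90.2]
force: [0.5, -0.5, -0.8]
grip_width: 0.0869
grasp_force: 0.0
```

```bash
cat >> h.py <<'E'
Z={'bottle_center':.04,'tin_center':.0075,'wide_roll_center':.0095,'narrow_roll_center':.0125,'collar_seat':.02,'saucer_seat':.012,'spindle_seat':.052,'jar_center':.03}
def look(name,targets,zs=Z):
    cal=viewer.get_calibration('wrist'); im=viewer.read_camera('wrist')
    cv2.imwrite(f'pics/{name}.png',im[:,:,::-1])
    for n in targets:
        for b in masks_of('wrist',n):
            if b['conf']>.25:
                m=b['pixels'].astype(np.uint8); c=cv2.findContours(m,0,2)[0]; c=max(c,key=cv2.contourArea)
                (x,y),r=cv2.minEnclosingCircle(c)
                # rectify contour onto plane z, fit circle there
                P=np.array([at('wrist',q[0],zs[n],cal) for q in c])
                (cx,cy),rr=cv2.minEnclosingCircle(P[:,:2].astype(np.float32))
                print(n,round(b['conf'],2),np.round(b['location']),at('wrist',b['location'],zs[n],cal)[:2].round(4),'encl',round(cx,4),round(cy,4),round(rr,4))
E
python3 - <<'E'
from h import *
print(env.get_obs()['tool_pos'],env.get_obs()['time_s'])
look('w1',list(Z))
E
```

```text
[0.51966156 0.20107292 0.28326903] 2.35
bottle_center 0.96 [213. 236.] [0.4286 0.1241] encl 0.428 0.1221 0.0252
bottle_center 0.91 [267. 210.] [0.5028 0.1602] encl 0.5029 0.1572 0.0215
bottle_center 0.41 [334. 187.] [0.5881 0.192 ] encl 0.5911 0.1904 0.0472
tin_center 0.95 [224. 153.] [0.4435 0.2324] encl 0.4426 0.2314 0.0203
tin_center 0.34 [333. 185.] [0.5927 0.1884] encl 0.5962 0.1822 0.0494
wide_roll_center 0.97 [244.  16.] [0.4705 0.4219] encl 0.4736 0.4422 0.0357
narrow_roll_center 0.65 [188.  82.] [0.395  0.3315] encl 0.4073 0.329 0.0341
saucer_seat 0.84 [333. 184.] [0.5918 0.1903] encl 0.5954 0.1838 0.0494
saucer_seat 0.47 [136. 143.] [0.3148 0.2509] encl 0.315 0.2491 0.0324
spindle_seat 0.97 [337. 136.] [0.5886 0.2578] encl 0.5896 0.2615 0.0442
jar_center 0.88 [256.  82.] [0.4882 0.3251] encl 0.4886 0.3282 0.0283
```

View pics/w1.png

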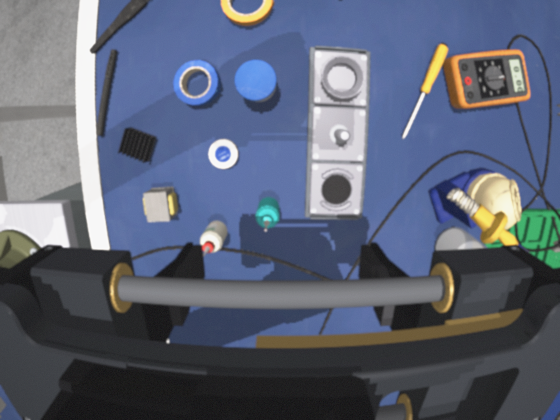

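```bash
python3 - <<'E'
from h import *
P=[at('wrist',p,.01)[:2] for p in [(311,47),(369,50),(363,216),(306,215)]]
P=np.array(P);print(P.round(4),P.mean(0).round(4)); e=(P[0]+P[1]-P[2]-P[3])/2; print('len',np.linalg.norm(e),'ang from y',np.degrees(np.arctan2(-e[0],e[1])))
for n,p,z in [('collar',(342,78),.03),('collarfloor',(341,79),.012),('posttop',(343,137),.05),('sauc',(336.5,190),.012),('tin',(223,154),.0125),('blue',(195.5,83),.0125),('jar',(256,81),.056)]: print(n,at('wrist',p,z).round(4))
E
```

```text
[[0.5602 0.3742]
 [0.6391 0.3746]
 [0.6376 0.1418]
 [0.5554 0.1435]] [0.5981 0.2586]
len 0.2317986245238347 ang from y -0.7745548455350265
collar [0.5979 0.3302 0.03  ]
collarfloor [0.5998 0.3312 0.012 ]
posttop [0.5963 0.2549 0.05  ]
sauc [0.5968 0.18   0.012 ]
tin [0.4426 0.23   0.0125]
blue [0.4066 0.3279 0.0125]
jar [0.4914 0.3218 0.056 ]
```

Request:
apply_moves(
  moves=[
    [0.15,-0.385,0.3,0,0,0,1],
    [0.15,-0.385,0.6,0,0,0,1],
    [0.15,-0.385,0.95,0,0,0,1],
    [0.15,-0.385,0.95,0,0,0,1],
    [0.15,-0.385,0.95,0,0,0,1],
    [0.15,-0.385,0.95,0,0,0,1],
  ],
)

```text
time_s: 3.4
tool_pos: [0.4403, 0.2288, 0.0894]
tool_rot: [-179.7, 0.2, 90.0]
force: [0.6, 0.4, -0.3]
grip_width: 0.0872
grasp_force: 0.0
```

Request:
apply_moves(
  moves=[
    [0,0,0.2,0,0,0,1],
    [0,0,0.35,0,0,0,1],
    [0,0,0.44,0,0,0,1],
    [0,0,0.44,0,0,0,0.7],
    [0,0,0.44,0,0,0,0],
    [0,0,0.44,0,0,0,0],
    [0,0,0.44,0,0,0,0],
    [0,0,0.44,0,0,0,0],
    [0,0,0.44,0,0,0,0],
    [0,0,0.44,0,0,0,0],
  ],
  grip_force=15,
)

```text
time_s: 4.4
tool_pos: [0.443, 0.23, 0.0048]
tool_rot: [180.0, -0.0, 90.0]
force: [0.3, 0.5, 1.0]
grip_width: 0.0391
grasp_force: 5.7
```

Request:
apply_moves(
  moves=[
    [0,0,-0.1,0,0,0,0],
    [0,0,-0.3,0,0,0,0],
    [0,0,-0.5,0,0,0,0],
    [-0.1,0.3,-0.65,0,0,0.05,0],
    [-0.25,0.765,-0.65,0,0,0.116,0],
    [-0.25,0.765,-0.65,0,0,0.116,0],
    [-0.25,0.765,-0.65,0,0,0.116,0],
    [-0.25,0.765,-0.65,0,0,0.116,0],
    [-0.25,0.765,-0.65,0,0,0.116,0],
  ],
  grip_force=20,
)

```text
time_s: 5.3
tool_pos: [0.595, 0.1804, 0.1338]
tool_rot: [-179.9, 0.0, 80.0]
force: [0.1, 1.1, -0.9]
grip_width: 0.0381
grasp_force: 20.0
```

```bash
python3 - <<'E'
from h import *
o=env.get_obs(); print(o['tool_pos'],o['tool_rot'],o['grip_width'],o['grasp_force'])
cal=dict(viewer.get_calibration('wrist'));print(cal['position'],cal['orientation'])
cal['position']=np.array([.5210,.2775,.447]);cal['orientation']=np.array([-16.06,0,.1])
for p in [(266,229),(266,226)]: print(at('wrist',p,.099,cal).round(3))
im=viewer.read_camera('wrist'); cv2.imwrite('pics/w2.png',im[:,:,::-1])
im=viewer.read_camera('side'); cv2.imwrite('pics/s2.png',im[:,:,::-1])
E
```

```text
[0.59500632 0.18037304 0.13379858] [-1.79882960e+02  1.07376577e-02  8.00429544e+01] 0.038106981216525296 20.000113248825073
[0.60920485 0.25562518 0.29637412] [-16.0720215    0.12306037  -9.95303756]
[0.504 0.155 0.099]
[0.504 0.159 0.099]
```

View pics/w2.png

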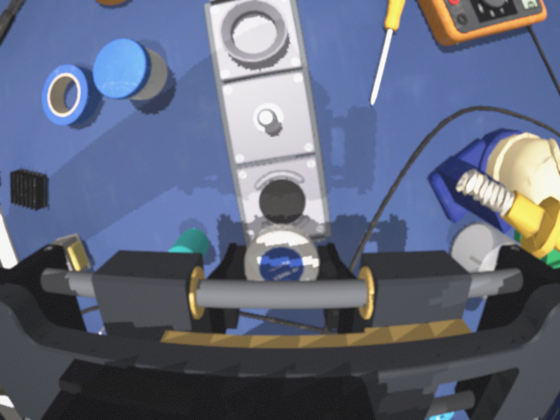

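```bash
python3 - <<'E'
from h import *
for n,p,z in [('sauc',(282,201),.012),('post',(267,118),.0525),('collarmouth',(255,37),.03),('tin top?',(282,262),.142),('plateBL corner',(245,238),.012),('plateTR',(319,152),.012),('plateTL',(237,166),.012)]: print(n,at('wrist',p,z).round(4))
E
```

```text
sauc [0.596  0.1842 0.012 ]
post [0.5977 0.2592 0.0525]
collarmouth [0.5988 0.3283 0.03  ]
tin top? [0.596  0.1847 0.142 ]
plateBL corner [0.5556 0.1548 0.012 ]
plateTR [0.6357 0.2226 0.012 ]
plateTL [0.5621 0.2227 0.012 ]
```

Request:
apply_moves(
  moves=[
    [0,0,0.1,0,0,0.035,0],
    [0,0,0.25,0,0,0.035,0],
    [0,0,0.4,0,0,0.035,0],
    [0,0,0.48,0,0,0.035,0],
    [0,0,0.53,0,0,0.035,0],
    [0,0,0.56,0,0,0.035,0],
  ],
)

```text
time_s: 6.0
tool_pos: [0.5958, 0.1805, 0.0224]
tool_rot: [180.0, -0.0, 77.1]
force: [0.5, -0.2, -0.7]
grip_width: 0.0386
grasp_force: 20.0
```

Request:
apply_moves(
  moves=[
    [0,0,0.015,0,0,0,0],
    [0,0,0.025,0,0,0,0],
    [0,0,0.025,0,0,0,0],
    [0,0,0.025,0,0,0,0.65],
    [0,0,0.025,0,0,0,0.65],
    [0,0,0.025,0,0,0,0.65],
  ],
)

```text
time_s: 6.6
tool_pos: [0.5964, 0.18, 0.0181]
tool_rot: [180.0, -0.0, 77.0]
force: [-0.5, -0.8, -0.6]
grip_width: 0.0529
grasp_force: 0.0
```

Request:
apply_moves(
  moves=[
    [0,0,-0.2,0,0,0,0.65],
    [0,0,-0.4,0,0,0,0.65],
    [0.1,-0.1,-0.65,0,0,-0.03,1],
    [0.83,-0.845,-0.65,0,0,-0.151,1],
    [0.83,-0.845,-0.65,0,0,-0.151,1],
    [0.83,-0.845,-0.65,0,0,-0.151,1],
    [0.83,-0.845,-0.65,0,0,-0.151,1],
    [0.83,-0.845,-0.65,0,0,-0.151,1],
    [0.83,-0.845,-0.65,0,0,-0.151,1],
    [0.83,-0.845,-0.65,0,0,-0.151,1],
  ],
)

```text
time_s: 7.6
tool_pos: [0.4697, 0.3782, 0.1474]
tool_rot: [180.0, 0.1, 89.9]
force: [1.5, -1.0, -0.7]
grip_width: 0.087
grasp_force: 0.0
```

```bash
python3 - <<'E'
from h import *
o=env.get_obs(); print(o['tool_pos'],o['tool_rot'])
look('w3',['wide_roll_center','narrow_roll_center','jar_center','collar_seat'])
E
```

```text
[0.46970517 0.37824708 0.14744134] [1.79952922e+02 7.70419232e-02 8.99366011e+01]
wide_roll_center 0.79 [290. 153.] [0.4784 0.4228] encl 0.4744 0.4431 0.0359
narrow_roll_center 0.91 [228. 239.] [0.4183 0.3397] encl 0.4087 0.3269 0.0361
jar_center 0.79 [300. 259.] [0.4877 0.3256] encl 0.4906 0.3257 0.0331
collar_seat 0.81 [412. 236.] [0.6024 0.3442] encl 0.5942 0.3392 0.0476
```

View pics/w3.png

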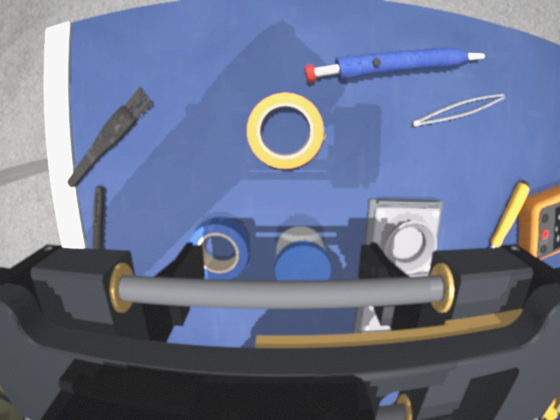

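Request:
apply_moves(
  moves=[
    [0.33,0.02,0.1,0,0,0,1],
    [0.33,0.02,0.3,0,0,0,1],
    [0.33,0.02,0.5,0,0,0,1],
    [0.33,0.02,0.62,0,0,0,1],
    [0.33,0.02,0.715,0,0,0,1],
    [0.33,0.02,0.715,0,0,0,1],
    [0.33,0.02,0.715,0,0,0,0],
    [0.33,0.02,0.715,0,0,0,0],
    [0.33,0.02,0.715,0,0,0,0],
    [0.33,0.02,0.715,0,0,0,0],
  ],
  grip_force=15,
)

```text
time_s: 8.85
tool_pos: [0.473, 0.4457, 0.0052]
tool_rot: [179.9, -0.0, 90.0]
force: [0.1, -0.8, 0.9]
grip_width: 0.0672
grasp_force: 15.0
```

Request:
apply_moves(
  moves=[
    [0,0,-0.2,0,0,0,0],
    [0,0,-0.45,0,0,0,0],
    [-0.15,0.1,-0.6,0,0,0,0],
    [-0.94,0.62,-0.6,0,0,0,0],
    [-0.94,0.62,-0.6,0,0,0,0],
    [-0.94,0.62,-0.6,0,0,0,0],
    [-0.94,0.62,-0.6,0,0,0,0],
    [-0.94,0.62,-0.6,0,0,0,0],
    [-0.94,0.62,-0.6,0,0,0,0],
  ],
)

```text
time_s: 9.75
tool_pos: [0.5972, 0.2562, 0.1246]
tool_rot: [-180.0, -0.0, 89.8]
force: [-0.5, 1.0, -1.2]
grip_width: 0.0675
grasp_force: 15.0
```

```bash
python3 - <<'E'
from h import *
o=env.get_obs(); print(o['tool_pos'],o['tool_rot'],o['grip_width'])
im=viewer.read_camera('scene'); im2=viewer.read_camera('side')
a=im[120:320,120:400]; b=im2[150:350,180:460]
cv2.imwrite('pics/c4.png',cv2.resize(np.vstack([a,b])[:,:,::-1],(798,600) if 0 else (420,600)))
E
```

```text
[0.59715043 0.25624287 0.12456658] [-1.79992855e+02 -1.66572838e-03  8.98211450e+01] 0.0674634156061007
```

View pics/c4.png

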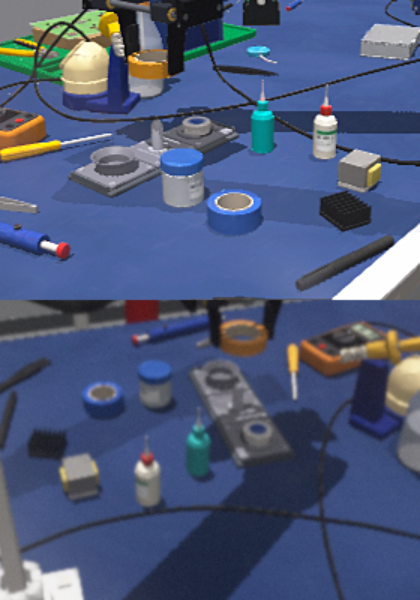

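Request:
apply_moves(
  moves=[
    [0,0,0.15,0,0,0,0],
    [0,0,0.3,0,0,0,0],
    [0,0,0.42,0,0,0,0],
    [0,0,0.5,0,0,0,0],
    [0,0,0.53,0,0,0,0],
    [0,0,0.53,0,0,0,0],
    [0,0,0.53,0,0,0,1],
    [0,0,0.53,0,0,0,1],
    [0,0,0.53,0,0,0,1],
  ],
)

```text
time_s: 10.75
tool_pos: [0.5974, 0.2579, 0.0196]
tool_rot: [179.9, -0.0, 90.0]
force: [0.2, -0.6, -0.2]
grip_width: 0.0826
grasp_force: 0.0
```

Request:
apply_moves(
  moves=[
    [0,0,-0.2,0,0,0,1],
    [0,0,-0.4,0,0,0,1],
    [0,0,-0.5,0,0,0.05,1],
    [0.35,-0.955,-0.5,0,0,0.465,1],
    [0.35,-0.955,-0.5,0,0,0.465,1],
    [0.35,-0.955,-0.5,0,0,0.465,1],
    [0.35,-0.955,-0.5,0,0,0.465,1],
    [0.35,-0.955,-0.5,0,0,0.465,1],
    [0.35,-0.955,-0.5,0,0,0.465,1],
    [0.35,-0.955,-0.5,0,0,0.465,1],
  ],
)

```text
time_s: 11.75
tool_pos: [0.4071, 0.3272, 0.1191]
tool_rot: [179.9, -0.1, 50.0]
force: [0.3, -0.3, 0.1]
grip_width: 0.0873
grasp_force: 0.0
```

```bash
python3 - <<'E'
from h import *
o=env.get_obs(); print(o['tool_pos'],o['tool_rot'])
look('w5',['narrow_roll_center','jar_center'])
E
```

```text
[0.40706273 0.32724153 0.11911813] [ 1.79935556e+02 -7.72505000e-02  5.00345154e+01]
narrow_roll_center 0.95 [282. 223.] [0.3995 0.3173] encl 0.4064 0.3281 0.0335
jar_center 0.75 [365. 157.] [0.4892 0.3217] encl 0.4913 0.3229 0.0316
```

View pics/w5.png

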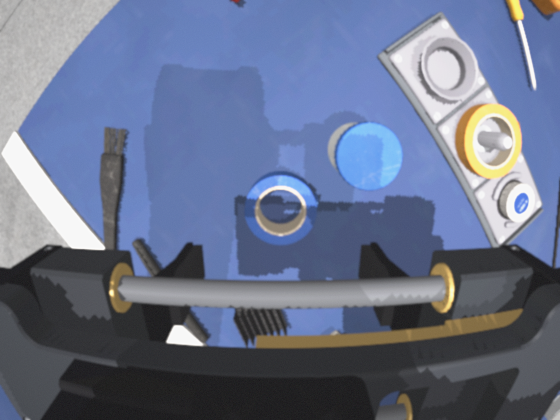

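Request:
apply_moves(
  moves=[
    [0,0,0.2,0,0,0,1],
    [0,0,0.4,0,0,0,1],
    [0,0,0.5,0,0,0,1],
    [0,0,0.565,0,0,0,1],
    [0,0,0.565,0,0,0,1],
    [0,0,0.565,0,0,0,0],
    [0,0,0.565,0,0,0,0],
    [0,0,0.565,0,0,0,0],
    [0,0,0.565,0,0,0,0],
    [0,0,0.565,0,0,0,0],
  ],
)

```text
time_s: 12.9
tool_pos: [0.4061, 0.328, 0.0063]
tool_rot: [180.0, -0.1, 50.0]
force: [-0.6, 0.2, 2.8]
grip_width: 0.0596
grasp_force: 15.0
```

Request:
apply_moves(
  moves=[
    [0,0,-0.15,0,0,0,0],
    [0,0,-0.4,0,0,0,0],
    [0,0,-0.6,0,0,0,0],
    [0.04,0.1,-0.65,0,0,-0.05,0],
    [0.342,0.96,-0.65,0,0,-0.465,0],
    [0.342,0.96,-0.65,0,0,-0.465,0],
    [0.342,0.96,-0.65,0,0,-0.465,0],
    [0.342,0.96,-0.65,0,0,-0.465,0],
    [0.342,0.96,-0.65,0,0,-0.465,0],
    [0.342,0.96,-0.65,0,0,-0.465,0],
    [0.342,0.96,-0.65,0,0,-0.465,0],
  ],
)

```text
time_s: 14.0
tool_pos: [0.5952, 0.2581, 0.1353]
tool_rot: [-179.9, -0.0, 90.0]
force: [-1.1, 0.2, -0.7]
grip_width: 0.0595
grasp_force: 15.0
```

Request:
apply_moves(
  moves=[
    [0,0.01,0.15,0,0,0,0],
    [0,0.01,0.3,0,0,0,0],
    [0,0.01,0.4,0,0,0,0],
    [0,0.01,0.45,0,0,0,0],
    [0,0.01,0.48,0,0,0,0],
    [0,0.01,0.48,0,0,0,0],
    [0,0.01,0.48,0,0,0,1],
    [0,0.01,0.48,0,0,0,1],
    [0,0.01,0.48,0,0,0,1],
  ],
)

```text
time_s: 14.9
tool_pos: [0.5995, 0.2571, 0.0407]
tool_rot: [179.9, -0.0, 90.0]
force: [0.9, 0.9, 0.3]
grip_width: 0.0758
grasp_force: 0.0
```

Request:
apply_moves(
  moves=[
    [0,0,-0.2,0,0,0,1],
    [0,0,-0.4,0,0,0,1],
    [0,0,-0.6,0,0,0,1],
    [-0.1,-0.1,-0.8,0,0,0,0.8],
    [-0.71,-0.87,-0.8,0,0,0,0.8],
    [-0.71,-0.87,-0.8,0,0,0,0.8],
    [-0.71,-0.87,-0.8,0,0,0,0.8],
    [-0.71,-0.87,-0.8,0,0,0,0.8],
    [-0.71,-0.87,-0.8,0,0,0,0.8],
    [-0.71,-0.87,-0.8,0,0,0,0.8],
  ],
)

```text
time_s: 15.9
tool_pos: [0.4248, 0.1144, 0.2006]
tool_rot: [179.8, -0.0, 89.9]
force: [0.4, 0.6, 0.5]
grip_width: 0.0698
grasp_force: 0.0
```

```bash
python3 - <<'E'
from h import *
o=env.get_obs(); print(o['tool_pos'],o['tool_rot'],o['qpos'].round(1))
look('w6',['bottle_center'])
im=viewer.read_camera('side'); print([(round(b['conf'],2),b['location']) for n in ['narrow_roll_center','wide_roll_center','tin_center'] for b in boxes_of('side',n)])
w=cv2.imread('pics/w6.png'); cv2.imwrite('pics/c6.png',np.hstack([w[:,100:460],cv2.resize(im[150:290,240:380,::-1],(420,420))]))
E
```

```text
[0.42483237 0.11443769 0.20060764] [ 1.79830452e+02 -2.62973261e-02  8.99244739e+01] [ -6.8  -6.3 -11.  112.7  -1.2  73.4 -17.4]
bottle_center 0.97 [356. 156.] [0.502  0.1555] encl 0.5011 0.1559 0.0208
bottle_center 0.83 [283. 189.] [0.4281 0.1204] encl 0.4269 0.1207 0.019
[(0.84, [339.6, 210.0]), (0.34, [333.3, 231.2]), (0.56, [334.5, 222.4]), (0.5, [352.8, 240.1])]
```

View pics/c6.png

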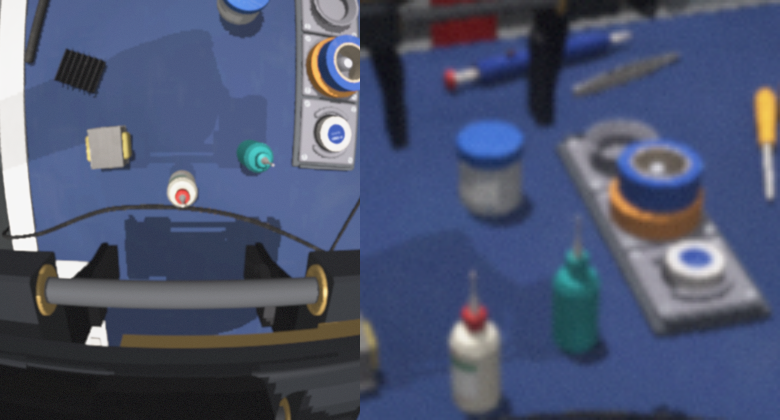

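```bash
python3 - <<'E'
from h import *
for p,z in [((282,196),.078),((282,204),.099),((281.5,187),.05)]: print(at('wrist',p,z).round(4))
E
```

```text
[0.4267 0.1235 0.078 ]
[0.4266 0.1217 0.099 ]
[0.4262 0.1259 0.05  ]
```

Request:
apply_moves(
  moves=[
    [0.028,0.01,0.2,0,0,0,0.8],
    [0.028,0.01,0.4,0,0,0,0.8],
    [0.028,0.01,0.6,0,0,0,0.8],
    [0.028,0.01,0.75,0,0,0,0.8],
    [0.028,0.01,0.81,0,0,0,0.8],
    [0.028,0.01,0.81,0,0,0,0.8],
    [0.028,0.01,0.81,0,0,0,0.5],
    [0.028,0.01,0.81,0,0,0,0.25],
    [0.028,0.01,0.81,0,0,0,0.25],
    [0.028,0.01,0.81,0,0,0,0.25],
    [0.028,0.01,0.81,0,0,0,0.25],
  ],
)

```text
time_s: 17.3
tool_pos: [0.4271, 0.1205, 0.0381]
tool_rot: [179.9, -0.0, 90.0]
force: [-0.6, -0.4, -0.3]
grip_width: 0.0378
grasp_force: 0.0
```

Request:
apply_moves(
  moves=[
    [0,0,0,0,0,0,0.2],
    [0,0,0,0,0,0,0.2],
    [0,0,0,0,0,0,0.2],
    [0,0,0,0,0,0,0.2],
  ],
  grip_force=18,
)

```text
time_s: 17.7
tool_pos: [0.4269, 0.1204, 0.0378]
tool_rot: [180.0, 0.0, 90.0]
force: [-1.0, -0.2, 2.6]
grip_width: 0.0297
grasp_force: 17.9
```

Request:
apply_moves(
  moves=[
    [0,0,-0.1,0,0,0,0.2],
    [0,0,-0.25,0,0,0,0.2],
    [0,0,-0.4,0,0,0,0.2],
    [0,0,-0.55,0,0,0,0.2],
    [0,0,-0.65,0,0,0,0.2],
    [0.1,0.1,-0.65,0,0,0,0.2],
    [0.25,0.25,-0.65,0,0,0,0.2],
    [0.4,0.4,-0.65,0,0,0,0.2],
    [0.55,0.5,-0.65,0,0,0,0.2],
    [0.7,0.6,-0.65,0,0,0,0.2],
    [0.8,0.7,-0.65,0,0,0,0.2],
    [0.9,0.8,-0.65,0,0,0,0.2],
    [1,0.855,-0.65,0,0,0,0.2],
    [1,0.855,-0.65,0,0,0,0.2],
    [1,0.855,-0.65,0,0,0,0.2],
  ],
)

```text
time_s: 19.2
tool_pos: [0.5971, 0.3203, 0.1665]
tool_rot: [-179.9, 0.1, 90.0]
force: [0.3, -0.4, -0.9]
grip_width: 0.0294
grasp_force: 17.9
```

```bash
python3 - <<'E'
from h import *
o=env.get_obs(); print(o['tool_pos'],o['tool_rot'],o['grip_width'])
im=viewer.read_camera('wrist'); im2=viewer.read_camera('scene')
cv2.imwrite('pics/c7.png',np.hstack([im[:,100:460],cv2.resize(im2[70:280,140:350],(420,420))])[:,:,::-1])
E
```

```text
[0.59712809 0.32034255 0.16650504] [-1.79902837e+02  5.60363936e-02  9.00436063e+01] 0.029403941247166415
```

View pics/c7.png

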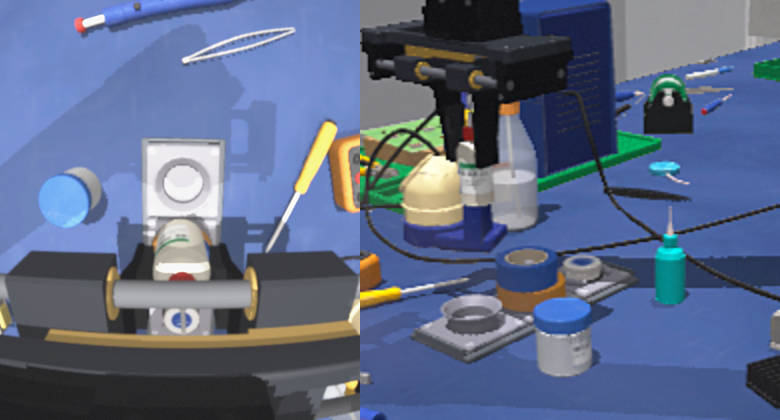

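```bash
python3 - <<'E'
from h import *
for n,p,z in [('mouth',(282,183),.03),('floor',(283,187),.012),('cap',(280,279),.2065),('bottom edge front',(283,222),.1285)]: print(n,at('wrist',p,z).round(4))
E
```

```text
mouth [0.5987 0.3357 0.03  ]
floor [0.5998 0.328  0.012 ]
cap [0.5976 0.3296 0.2065]
bottom edge front [0.5993 0.3296 0.1285]
```

Request:
apply_moves(
  moves=[
    [0.05,0.008,0.1,0,0,0,0.2],
    [0.05,0.008,0.2,0,0,0,0.2],
    [0.05,0.008,0.3,0,0,0,0.2],
    [0.05,0.008,0.4,0,0,0,0.2],
    [0.05,0.008,0.46,0,0,0,0.2],
    [0.05,0.008,0.5,0,0,0,0.2],
    [0.05,0.008,0.53,0,0,0,0.2],
    [0.05,0.008,0.55,0,0,0,0.2],
    [0.05,0.008,0.55,0,0,0,0.2],
  ],
)

```text
time_s: 20.2
tool_pos: [0.5998, 0.3311, 0.0586]
tool_rot: [179.9, -0.1, 90.0]
force: [1.1, 0.2, 1.0]
grip_width: 0.0297
grasp_force: 17.9
```

Request:
apply_moves(
  moves=[
    [0,0,0.015,0,0,0,0.2],
    [0,0,0.03,0,0,0,0.2],
    [0,0,0.04,0,0,0,0.2],
    [0,0,0.04,0,0,0,0.2],
  ],
)

```text
time_s: 20.6
tool_pos: [0.5996, 0.333, 0.0512]
tool_rot: [179.9, -0.2, 90.1]
force: [-1.4, 3.7, 2.6]
grip_width: 0.0297
grasp_force: 18.0
```

```bash
python3 - <<'E'
from h import *
o=env.get_obs(); print(o['tool_pos'],o['force'],o['wrist_torque'])
im=viewer.read_camera('side'); im2=viewer.read_camera('scene')
cv2.imwrite('pics/c8.png',np.hstack([cv2.resize(im[130:270,280:400],(360,420)),cv2.resize(im2[150:270,150:270],(420,420))])[:,:,::-1])
E
```

```text
[0.5995862  0.33300654 0.05118973] [-1.42279874  3.70697746  2.6316566 ] [1.05573707 0.1809663  0.05137236]
```

View pics/c8.png

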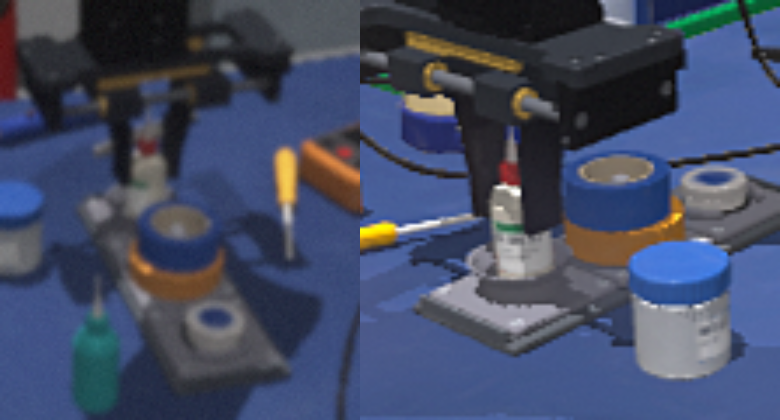

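Request:
apply_moves(
  moves=[
    [0.015,0,0.0,0,0,0,0.2],
    [0.025,0,0.0,0,0,0,0.2],
    [0.025,0,0.0,0,0,0,0.2],
    [0.025,0,0.0,0,0,0,0.2],
  ],
)

```text
time_s: 21.1
tool_pos: [0.5995, 0.334, 0.0489]
tool_rot: [-180.0, 0.1, 89.9]
force: [0.5, -0.4, -0.3]
grip_width: 0.0292
grasp_force: 18.0
```

Request:
apply_moves(
  moves=[
    [0,0,0,0,0,0,0.4],
    [0,0,0,0,0,0,0.7],
    [0,0,0,0,0,0,0.7],
    [0,0,0,0,0,0,0.7],
    [0,0,0,0,0,0,0.7],
    [0,0,-0.15,0,0,0,0.7],
    [0,0,-0.35,0,0,0,0.7],
    [0,0,-0.6,0,0,0,0.7],
    [-0.3,0,-0.9,0,0,0,0.7],
    [-0.3,0,-0.9,0,0,0,0.7],
    [-0.3,0,-0.9,0,0,0,0.7],
    [-0.3,0,-0.9,0,0,0,0.7],
  ],
)

```text
time_s: 22.3
tool_pos: [0.5997, 0.2751, 0.2303]
tool_rot: [179.9, -0.0, 89.9]
force: [0.7, 0.7, 0.3]
grip_width: 0.0612
grasp_force: 0.0
```

```bash
python3 - <<'E'
from h import *
o=env.get_obs(); print(o['tool_pos'],o['joint_velocities'].round(1))
im=viewer.read_camera('wrist'); im2=viewer.read_camera('scene')
cv2.imwrite('pics/c9.png',np.hstack([im[:280,150:430],cv2.resize(im2[150:270,150:270],(280,280))])[:,:,::-1])
E
```

```text
[0.59966998 0.27508197 0.23027405] [-1.2  1.9 -1.2  1.7 -0.5 -0.2 -0. ]
```

View pics/c9.png

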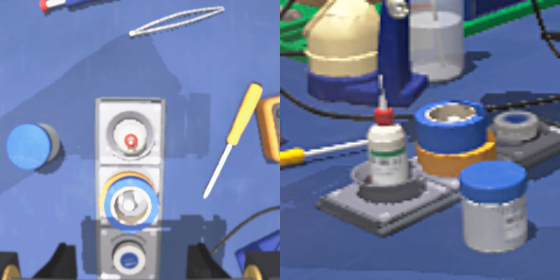

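```bash
python3 - <<'E'
from h import *
im=viewer.read_camera('wrist')
for n,z in [('tin_center',.0225),('bottle_center',.06)]:
    for b in masks_of('wrist',n)[:2]: print(n,b['conf'],b['location'],at('wrist',b['location'],z).round(4))
cv2.imwrite('pics/c10.png',cv2.resize(im[210:290,230:340],None,fx=6,fy=6,interpolation=2)[:,:,::-1])
E
```

```text
tin_center 0.69 [280.3, 259.5] [0.5972 0.1834 0.0225]
bottle_center 0.76 [284.2, 142.5] [0.6014 0.329  0.06  ]
bottle_center 0.62 [280.9, 194.1] [0.5981 0.2752 0.06  ]
```

View pics/c10.png

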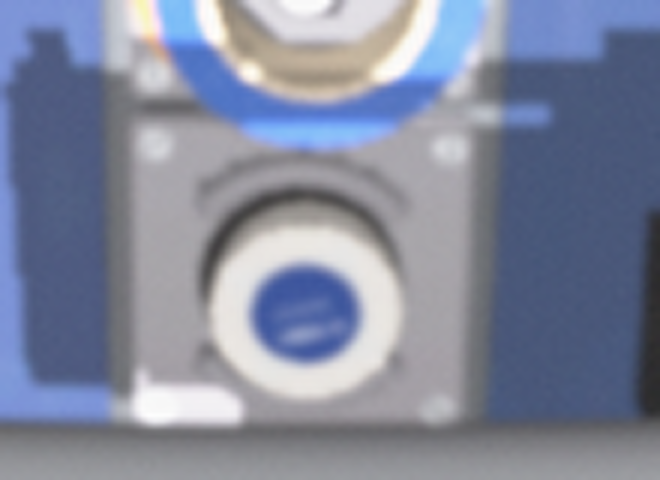

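```bash
python3 -c "
from cell import env
print(env.sign_off())"
```

```text
the job is handed in; nothing more can be done
None
```

The bottle is standing in the collar, the tin is in the saucer, and the narrow roll sits on the wide roll on the spindle. I handed the job in at about 22 s; the last pictures looked right, but the hand-in returned no verdict.

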